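# Nip up a bearing retainer ring with a two-pin spanner

### The arm

A 6-joint arm with a two-finger parallel gripper is mounted at the origin on a cart in front of the work surface, level with it; the furniture and walls round the work are solid. World frame = base frame: x ahead of the robot, y to its left, z up, the work surface at z = 0. Lengths are in m, angles in rad, forces in N, time in s.
With the tool pointing down it reaches from about 0.35 to 0.85 m from the base axis. Payload 8.1 kg.
Tool frame: the origin (TCP) lies midway between the tips of the shut fingers; the grasp point (between the pads) lies 19 mm behind it; z points along the fingers, y is the line along which they close (so a half turn about z gives the same grasp; the last joint's range is limited). The gripper opens to 93 mm and grips with 3 to 60 N. Pads are 15 mm wide; open, the fingers measure 128 mm over their backs; the gripper's body (75 mm by 188 mm) begins 65 mm behind the grasp point.
Start: joints at [1.044, 0.13, 1.488, -0, 1.523, -0.085], TCP at [0.257, 0.542, 0.219] pointing down, gripper open.
Joint ranges: [-2.96, 2.96], [-0.89, 2.26], [0.02, 2.5], [-1.34, 4.48], [0, 2.73], [-2.66, 2.66]. Speed limits (rad/s): [2.39, 2.39, 2.79, 3.14, 3.14, 3.14].

### API

Orientations are given as a unit quaternion [w, x, y, z].
In Python, from bench import env gives the robot as it stands. The module is installed in compiled form; this text tells all that it offers.
- The arm moves only by the tool apply_moves, never from a script. Its argument "rows" is a list of rows, each a list of 5 numbers: the shift along the tool's x, y, z as a fraction of full scale, then the turn about the tool's z as a fraction of full scale, then the opening, from 0 (shut) to 1 (fully open). In form: [[dx, dy, dz, roll, hand], ...]. A call has 1 to 5 rows; each row is the pose to reach, as a shift and turn from the pose commanded when the call began, along the tool's axes at that moment; what a row does not reach only later rows make up. Full scale, the value 1, is 30 cm for a shift and 90 degrees for a turn. A row lasts 1/12 s, in which the tool goes at most 41.7 mm and 7.16 degrees, less where a joint would pass 70% of its speed; a pose out of reach is approached as far as the arm can. A call with a number of a shift or a turn outside -1 to 1 is refused whole. A call with a gripper value outside its range is refused whole. The fingers move at their own pace and stop on an object; "squeeze" is the grip in N (left out, the last holds). Time passes only in rows, so rows that repeat a pose let the fingers close. It gives the time, the measured TCP pose, the force, the opening and the grip force at its end, in the units of the state.
- env.get_obs(): the state, without advancing time (a new reading comes with each control period).
- env.camera(name): name is "scene" or "top" or "wrist"; returns the picture (480x640x3 uint8, red, green, blue); there is no depth.
- env.camera_model(name): a dict with "camera_matrix" (3x3 intrinsics, pixels), "cam_to_world" (4x4, takes a point from camera to world coordinates). Camera axes: x right, y down, z forward; pixel columns grow to the right and rows downward; lengths in m; the calibration is good to about 2 mm. A picture is of the moment at which its call begins: read the wrist's pose just before it. camera_model takes no time and is no camera call; for the wrist camera it gives the pose at the moment of the call.
- env.close_job(): hands the job in; it is judged then, once.
The state is a dict: "clock": time; "joint_pos": joint angles; "qd": joint speeds; "effort": joint torques, N m; "position": TCP position; "tool_rot": TCP orientation; "force": force on the tool from outside, world axes, zero at the start; "torque": the same for the moment, N m; "gripper_width": opening from 0.0 (shut) to 1.0 (fully open); "finger_force": force on a finger pad.
Only numpy, scipy, OpenCV 4.12 (cv2) and the standard library are available. Lean on these libraries where they do the work, as an engineer would, in place of code of your own. Each camera call takes 0.05 s, during which the arm holds its last target. There are 200 camera calls.

### The job

The bearing in the upright housing still has to be locked: its retainer ring sits down in the bore and has only been spun in by hand. Take the two-pin spanner, set both pins well down in two opposite holes of the ring and turn it clockwise (seen from above) until it is down on the bearing and the bearing's outer race, which it carries round a little, is stopped by its anti-rotation pin. Nip it up there to about 0.7 N m, roughly 8 N sideways on the middle of the handle, hold that for about half a second and do not go over 1.1 N m. Then lift the spanner off without turning the ring back, lay it pins down on the bench well clear of the housing and let go; be gentle with the pins and leave the other things where they are.

Things in the scene. Friction and masses are not known exactly. Their poses are not given: they have to be found in the camera images.
- housing: Upright grey bearing housing, round, 92 mm wide, bright machined rim, on a square bolted flange and a 150 x 130 x 12 mm dark steel plate; fixed. Origin: on its axis at bench level, z up. The rim face is 140 mm above it; the bore is 70 mm wide and the ring's face lies 6 mm below the rim. Above z = 30 mm nothing of it is more than 55 mm from the axis.
- ring_face (a point): Centre of the upper face of the steel retainer ring (68 mm outside, 38 mm inside diameter), on the housing's axis, 134 mm above the bench; z up, turns with the ring. Four blind holes, 8 mm wide and 8 mm deep, lie 26.5 mm out on its +x, +y, -x and -y axes; any opposite pair serves. The ring does not sink as it turns.
- pins (a point): Point half-way between the tips of the two-pin spanner (0.25 kg, 166 mm long). x runs from handle to head, z away from the tips (up, as it lies and in use). Pins: 6 mm thick, round ends, at y = +-26.5 mm, 15 mm long below a flat steel yoke (z = 15 to 20 mm, reaching 33 mm out); when they stand on the hole floors the yoke is 1 mm above the rim. It starts lying level on pin tips and handle.
- grip (a point): Middle of the spanner's black handle, at x = -90, y = 0, z = 15 mm of the frame of point pins (same axes). The handle is a rounded bar 20 mm wide (y), 30 mm high (z), from x = -59 to -133 mm; its underside is level with the pin tips. Grasp it across its width.
- retainer (a joint): Turning of the ring in its thread relative to the bearing's outer race, rad, growing clockwise seen from above: 0.35 to 0.65 short of 0 at the start, drag 0.15 N m. At 0 it is down on the race and carries it along (drag 0.25 N m) by a hidden 0.04 to 0.42 rad more, until the race meets its pin and the torque climbs by 1 N m in about 0.02 rad. The ring stays where it is left.
- preload (a joint): Elastic twist of the housing bore, rad, growing clockwise with the torque on the ring: only 0.004 rad for each N m (250 N m per rad), less than the reading's error; it springs back when the torque is taken off.
- grease_tin: Green grease tin with a pale lid, 68 mm across, 56 mm high; bystander. Origin: centre of its underside.
- bush_brass: Brass bush, 32 mm across, 34 mm high; bystander. Origin: centre of its underside.
- hexkey_8: Dark L-shaped hex key, 137 x 42 x 8 mm, lying flat; bystander. Origin: centre of its underside.
Things that resemble listed ones, but are neither listed nor needed, are in the scene too. What is shaped like the part that bears pins but purple is not meant.

How it is judged:
On the way, in this order (a step that is already met when the one before it is completed fails the run):
1. both pins of the spanner stand in opposite holes of the ring (z of pins in the frame of ring_face below -0.0045 m and horizontal distance between pins and ring_face below 0.003 m and angle between pins's own z axis and vertical below 0.1 rad), for 0.2 s.
2. with the pins engaged, the ring is hard against the bearing and is held at 0.4 N m or more (all of step 1 and value of joint retainer above -0.02 rad and value of joint preload above 0.0016 rad), for 0.3 s.
At the end, for the whole second after the job is handed in: The ring is still hard against the bearing (within 0.04 rad) and unloaded (under 0.3 N m), and the spanner lies at rest on the bench, level, on its pin tips and handle (within 6 mm), with its pins more than 130 mm from the housing's axis, let go (value of joint retainer above -0.04 rad and value of joint preload below 0.0012 rad and height (world z) of pins below 0.006 m and height (world z) of grip below 0.022 m and angle between pins's own z axis and vertical below 0.12 rad and horizontal distance between pins and housing above 0.13 m and linear speed of spanner below 0.02 m/s); the robot touches nothing.
It fails at once if the ring is overtightened: torque over 1.1 N m (value of joint preload above 0.0044 rad).
It fails at once if the pins are forced: more than 60 N between spanner and ring (contact force between spanner and retainer above 60 N).
It fails at once if the spanner is rammed on the housing: more than 40 N between them (contact force between spanner and housing above 40 N).
It fails at once if the grease tin, the brass bush or the hex key is shifted by more than 30 mm (distance of any of grease_tin, bush_brass, hexkey_8 from where it was at the start of the episode above 0.03 m).
It also fails if it takes over 72 s, if anything falls off the work surface, if the arm or the gripper's body presses on something with over 40 N, if the wrist force passes 120 N, or if a joint passes its speed limit or range.

## Working session

There is one attempt and no reset: what is moved stays moved. The work goes in short steps, Python scripts to look and compute and a tool call to move; the robot and the scene stay as the last step left them, time stands still between calls to the robot, and variables do not carry over. Pictures are saved under pics/ and viewed, at most 10 in all, crops included, and the job is handed in when it is done.

Besides the shell and the picture viewer there is one more tool, called after ">>>" as name(argument=value, ...) on one line, values as JSON. apply_moves: Moves the arm, as the interface text tells. Its arguments: {"type":"object","properties":{"rows":{"type":"array","items":{"type":"array","items":{"type":"number"}}},"squeeze":{"type":"number"}},"required":["rows"]}

```bash
mkdir -p pics; python3 - <<'E'
from bench import env
import cv2,numpy as np
o=env.get_obs();print({k:np.round(v,3).tolist() for k,v in o.items()})
for n in("top","scene"):
    cv2.imwrite(f"pics/{n}0.png",env.camera(n)[:,:,::-1]);m=env.camera_model(n);print(n,np.round(m["camera_matrix"],1).tolist(),np.round(m["cam_to_world"],4).tolist())
E
```

```text
{'clock': 0.0, 'joint_pos': [1.044, 0.131, 1.489, 0.0, 1.523, -0.085], 'qd': [0.002, -0.0, -0.002, -0.0, -0.001, -0.0], 'effort': [-0.0, -55.984, -49.175, 0.077, 0.036, -0.0], 'position': [0.256, 0.542, 0.218], 'tool_rot': [-0.0, 0.219, 0.976, -0.001], 'force': [-0.965, -0.347, 0.378], 'torque': [-0.023, 0.022, -0.048], 'finger_force': 0.0, 'gripper_width': 1.003}
top [[534.6, 0.0, 320.2], [0.0, 534.6, 245.5], [0.0, 0.0, 1.0]] [[-0.0283, -0.9836, 0.1783, 0.4267], [-0.9994, 0.0243, -0.0246, 0.0192], [0.0199, -0.1789, -0.9837, 1.0708], [0.0, 0.0, 0.0, 1.0]]
scene [[564.9, 0.0, 322.9], [0.0, 564.9, 234.4], [0.0, 0.0, 1.0]] [[0.7803, -0.4036, 0.4777, 0.0756], [-0.6253, -0.5123, 0.5886, -0.6325], [0.0072, -0.758, -0.6522, 0.8125], [0.0, 0.0, 0.0, 1.0]]
```

View pics/top0.png

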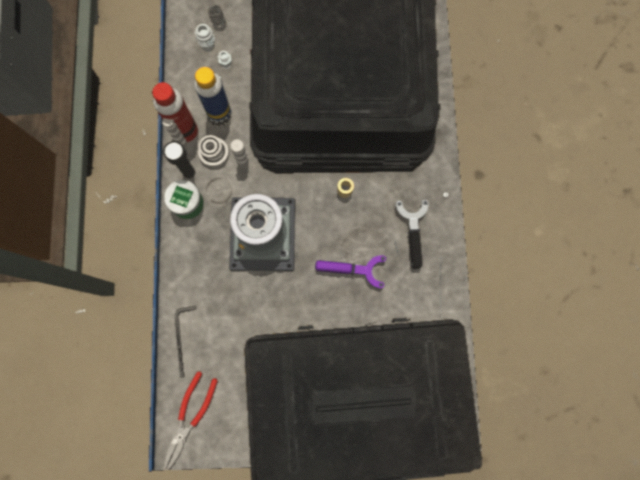

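View pics/scene0.png

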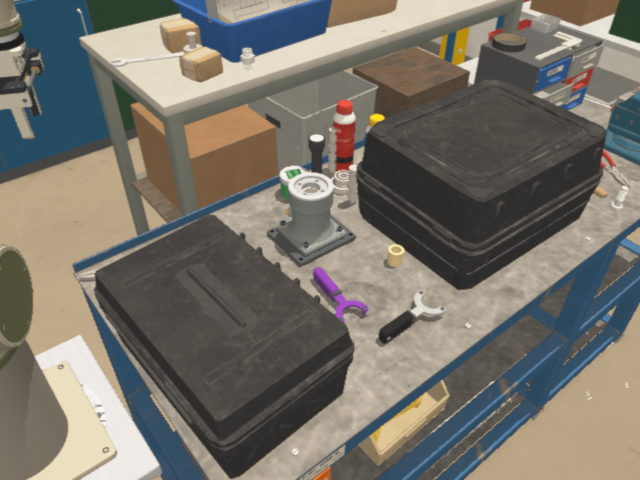

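Top view: housing rim at about (258,218), black-handled spanner from head (411,208) to handle end (416,267). The purple one at (350,268) is a decoy. Case tops lie near and far.

```bash
cat > h.py <<'E'
from bench import env
import cv2,numpy as np
from scipy.spatial.transform import Rotation as R
def ray(m,p,z):
    K=np.array(m["camera_matrix"]);T=np.array(m["cam_to_world"])
    d=T[:3,:3]@np.linalg.solve(K,[p[0],p[1],1.]);return T[:3,3]+d*(z-T[2,3])/d[2]
def proj(m,P):
    K=np.array(m["camera_matrix"]);T=np.array(m["cam_to_world"])
    c=(np.atleast_2d(P)-T[:3,3])@T[:3,:3];q=c@K.T;return q[:,:2]/q[:,2:]
def tool():
    o=env.get_obs();q=o["tool_rot"];return np.array(o["position"]),R.from_quat([q[1],q[2],q[3],q[0]]).as_matrix()
E
python3 - <<'E'
from h import *
m=env.camera_model("top")
for n,p,z in[("rim",(257.5,219),.14),("tipL",(398.5,203),.02),("tipR",(426.5,205),.02),("hend",(416,266),.03),("hfront",(415,231),.03),("purple h",(318,266),.02),("purple t",(383,272),.02),("bush",(345,187),.034),("caseNearTopedge",(460,322),.1),("caseNearTopedgeL",(247,338),.1),("farcase",(432,128),.15),("tin",(183,200),.056)]: print(n,np.round(ray(m,p,z),3))
i=cv2.imread("pics/top0.png")
a=cv2.resize(i[185:255,220:300],None,fx=5,fy=5,interpolation=2);b=cv2.resize(i[190:275,385:440],None,fx=5,fy=5,interpolation=2)
c=np.zeros((430,680,3),np.uint8);c[:350,:400]=a;c[:425,402:677]=b;cv2.imwrite("pics/c0.png",c)
E
```

```text
rim [0.646 0.106 0.14 ]
tipL [ 0.701 -0.169  0.02 ]
tipR [ 0.696 -0.226  0.02 ]
hend [ 0.57  -0.195  0.03 ]
hfront [ 0.64  -0.197  0.03 ]
purple h [ 0.576 -0.002  0.02 ]
purple t [ 0.561 -0.13   0.02 ]
bush [ 0.733 -0.06   0.034]
caseNearTopedge [ 0.456 -0.254  0.1  ]
caseNearTopedgeL [0.438 0.13  0.1  ]
farcase [ 0.807 -0.215  0.15 ]
tin [0.707 0.259 0.056]
```

View pics/c0.png

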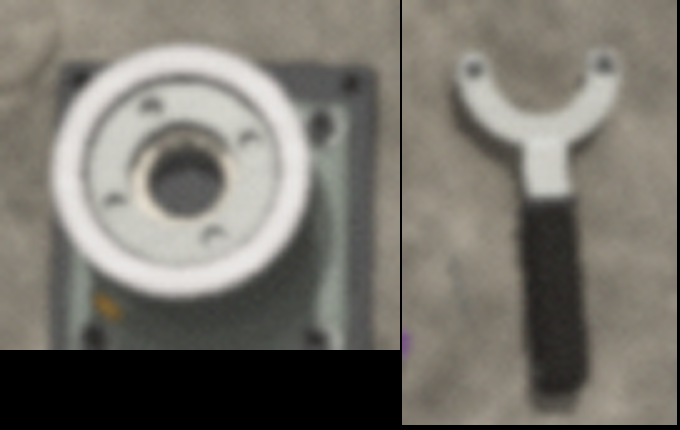

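Crop: ring holes at image (250,206), (269.6,212.4), (242.8,225), (262.4,232). The spanner's pin studs are at (399.4,203.6) and (425.2,202.8).

```bash
cat >> h.py <<'E'
def plan(tx,ty,tz,yaw):
    """print shift in tool axes (fractions of .3 m) & roll fraction to reach TCP target w/ tool-x yaw (deg)"""
    p,Rm=tool();d=Rm.T@(np.array([tx,ty,tz])-p)
    y=np.degrees(np.arctan2(Rm[1,0],Rm[0,0]));r=-((yaw-y+180)%360-180)
    print("shift",np.round(d/.3,4),"roll",round(r/90,4),"pos",np.round(p,4),"yaw",round(y,2))
E
python3 - <<'E'
from h import *
m=env.camera_model("top")
H=[ray(m,p,.134) for p in[(250,206),(269.6,212.4),(262.4,232),(242.8,225)]]
c=np.mean(H,0);print("ring",c)
for h in H:print(np.degrees(np.arctan2(*(h-c)[1::-1])),np.linalg.norm(h-c))
a,b=[ray(m,p,.02) for p in[(399.4,203.6),(425.2,202.8)]]
hb,ht=[ray(m,p,.03) for p in[(416.6,267),(414.6,230)]]
P=(a+b)/2;print("pins",P,np.linalg.norm(a-b),"yaw",np.degrees(np.arctan2(*(a-b)[1::-1]))-90,np.degrees(np.arctan2(*(ht-hb)[1::-1])))
d=P-(hb+ht)/2;print(d,np.degrees(np.arctan2(d[1],d[0])),np.linalg.norm(d))
p,Rm=tool();T=np.array(env.camera_model("wrist")["cam_to_world"]);print("cam in tool",Rm.T@(T[:3,3]-p),(Rm.T@T[:3,:3]).round(3).tolist(),env.camera_model("wrist")["camera_matrix"])
plan(.60,-.197,.3,180)
E
```

```text
ring [0.64795429 0.10910902 0.134     ]
24.644594884949463 0.026337014812140316
-64.9589738530356 0.026613086841361395
-156.00627341344693 0.02672691770190249
114.20023574038439 0.02630963528424968
pins [ 0.69997545 -0.19701738  0.02      ] 0.05278180074476282 yaw 0.5021851948829976 -0.39775374781835093
[ 0.09512202 -0.00099482 -0.01      ] -0.5991981704920835 0.09565139076252131
cam in tool [ 0.07264677 -0.00062891 -0.16556157] [[0.0, -0.965, -0.263], [1.0, 0.0, 0.0], [-0.0, -0.263, 0.965]] [[342.4551091    0.         321.11739765]
 [  0.         342.4551091  238.30184688]
 [  0.           0.           1.        ]]
shift [-2.0889 -1.7373 -0.2718] roll -0.2813 pos [0.2563 0.542  0.2177] yaw 154.69
```

>>> apply_moves(rows=[[0,0,-0.27,0,1],[0,0,-0.27,0,1],[0,0,-0.27,0,1]])

```text
clock: 0.35
position: [0.2578, 0.5447, 0.3085]
tool_rot: [0.002, 0.219, 0.976, 0.005]
force: [0.6, 0.8, 2.1]
gripper_width: 0.999
finger_force: 0.0
```

>>> apply_moves(rows=[[-0.52,-0.43,0,0,1],[-0.52,-0.43,0,0,1],[-0.52,-0.43,0,0,1],[-0.52,-0.43,0,0,1],[-0.52,-0.43,0,0,1]])

```text
clock: 0.77
position: [0.3429, 0.3569, 0.2992]
tool_rot: [0.0, 0.219, 0.976, -0.0]
force: [0.7, -0.7, -0.3]
gripper_width: 1.002
finger_force: 0.0
```

>>> apply_moves(rows=[[-0.52,-0.43,0,0,1],[-0.52,-0.43,0,0,1],[-0.52,-0.43,0,0,1],[-0.52,-0.43,0,0,1],[-0.52,-0.43,0,0,1]])

```text
clock: 1.18
position: [0.4288, 0.1733, 0.2994]
tool_rot: [0.0, 0.219, 0.976, -0.0]
force: [-0.2, 1.2, -0.1]
gripper_width: 1.002
finger_force: 0.0
```

>>> apply_moves(rows=[[-0.52,-0.43,0,0,1],[-0.52,-0.43,0,0,1],[-0.52,-0.43,0,0,1],[-0.52,-0.43,0,0,1],[-0.52,-0.43,0,0,1]])

```text
clock: 1.6
position: [0.5146, -0.0103, 0.2993]
tool_rot: [0.0, 0.22, 0.976, -0.0]
force: [0.9, 0.7, 0.6]
gripper_width: 1.002
finger_force: 0.0
```

>>> apply_moves(rows=[[-0.52,-0.43,0,-0.28,1],[-0.52,-0.43,0,-0.28,1],[-0.52,-0.43,0,-0.28,1],[-0.52,-0.43,0,-0.28,1],[-0.52,-0.43,0,-0.28,1]])

```text
clock: 2.02
position: [0.6004, -0.1933, 0.299]
tool_rot: [-0.0, -0.001, 1.0, -0.0]
force: [1.3, 0.2, 0.8]
gripper_width: 0.997
finger_force: 0.0
```

```bash
python3 - <<'E'
from h import *
print(env.get_obs()["clock"]);plan(.608,-.197,.1,180)
E
```

```text
2.0167
shift [-0.0255 -0.0124  0.6632] roll 0.0016 pos [ 0.6004 -0.1933  0.299 ] yaw -179.86
```

>>> apply_moves(rows=[[-0.025,-0.012,0.6,0,1],[-0.025,-0.012,0.6,0,1],[-0.025,-0.012,0.6,0,1],[-0.025,-0.012,0.6,0,1],[-0.025,-0.012,0.6,0,1]])

```text
clock: 2.43
position: [0.6032, -0.1929, 0.1111]
tool_rot: [-0.005, 0.001, 1.0, 0.002]
force: [-2.0, 0.5, -1.6]
gripper_width: 1.0
finger_force: 0.0
```

```bash
python3 - <<'E'
from h import *
import json
m=env.camera_model("wrist");im=env.camera("wrist");cv2.imwrite("pics/w1.png",im[:,:,::-1])
json.dump({k:np.array(v).tolist() for k,v in m.items()},open("w1.json","w"))
P=np.array([.700,-.197,0]);print(proj(m,P+[[0,.0265,.02],[0,-.0265,.02],[-.059,0,.03],[-.133,0,.03]]))
E
```

```text
[[347.91269677 352.67678394]
 [285.65397791 352.93492703]
 [316.29198561 293.37337077]
 [315.71950315 198.75298073]]
```

View pics/w1.png

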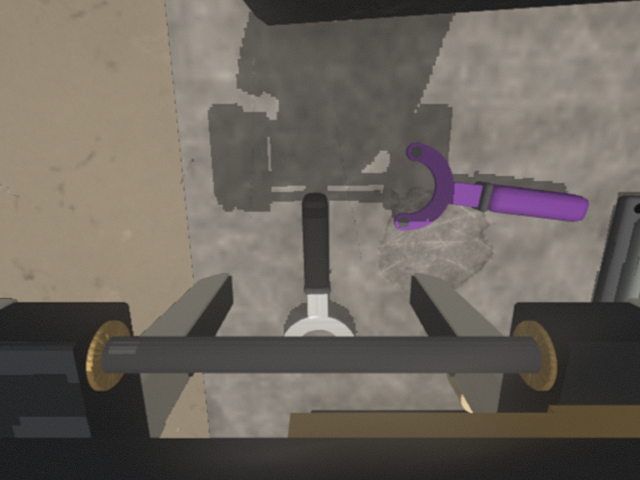

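Wrist view: handle from (316,292) to (315,195), matching the predicted pose within about 2 mm. Descend to the grasp.

```bash
python3 - <<'E'
from h import *
plan(.610,-.197,.005,180)
E
```

```text
shift [-0.0277 -0.0157  0.3532] roll -0.0014 pos [ 0.6029 -0.1927  0.1111] yaw 179.88
```

>>> apply_moves(rows=[[0,0,0.2,0,1],[0,0,0.2,0,1],[0,0,0.2,0,1],[0,0,0.2,0,1]])

```text
clock: 2.82
position: [0.6078, -0.1945, 0.0609]
tool_rot: [-0.0, 0.001, 1.0, 0.0]
force: [0.1, -0.5, -0.9]
gripper_width: 0.995
finger_force: 0.0
```

```bash
python3 - <<'E'
from h import *
plan(.610,-.197,.005,180)
E
```

```text
shift [-0.0074 -0.0084  0.1865] roll -0.0011 pos [ 0.6078 -0.1945  0.0609] yaw 179.9
```

>>> apply_moves(rows=[[-0.007,-0.008,0.1,0,1],[-0.007,-0.008,0.186,0,1],[-0.007,-0.008,0.186,0,1],[-0.007,-0.008,0.186,0,1],[-0.007,-0.008,0.186,0,0.6]], squeeze=50)

```text
clock: 3.23
position: [0.6116, -0.1976, 0.0074]
tool_rot: [0.002, 0.001, 1.0, -0.001]
force: [1.2, 0.1, 0.1]
gripper_width: 0.967
finger_force: 0.0
```

>>> apply_moves(rows=[[0,0,0,0,0],[0,0,0,0,0],[0,0,0,0,0],[0,0,0,0,0],[0,0,0,0,0]])

```text
clock: 3.65
position: [0.6098, -0.1969, 0.0044]
tool_rot: [0.0, 0.001, 1.0, -0.0]
force: [-0.0, -0.3, -0.6]
gripper_width: 0.618
finger_force: 0.0
```

>>> apply_moves(rows=[[0,0,0,0,0],[0,0,0,0,0],[0,0,0,0,0],[0,0,0,0,0],[0,0,0,0,0]])

```text
clock: 4.07
position: [0.6095, -0.1968, 0.0037]
tool_rot: [-0.0, 0.001, 1.0, 0.0]
force: [-0.2, 0.2, 0.2]
gripper_width: 0.26
finger_force: 0.0
```

>>> apply_moves(rows=[[0,0,0,0,0],[0,0,0,0,0],[0,0,0,0,0],[0,0,0,0,0],[0,0,0,0,0]])

```text
clock: 4.48
position: [0.6095, -0.1969, 0.0037]
tool_rot: [-0.0, 0.001, 1.0, 0.0]
force: [-0.6, -0.5, 0.4]
gripper_width: 0.215
finger_force: 49.9
```

>>> apply_moves(rows=[[0,0,-0.1,0,0],[0,0,-0.2,0,0],[0,0,-0.3,0,0],[0,0,-0.4,0,0],[0,0,-0.5,0,0]])

```text
clock: 4.9
position: [0.6089, -0.1966, 0.1545]
tool_rot: [-0.001, 0.001, 1.0, 0.0]
force: [0.2, 0.0, -2.1]
gripper_width: 0.21
finger_force: 49.9
```

>>> apply_moves(rows=[[0,0,-0.12,0,0],[0,0,-0.18,0,0],[0,0,-0.2,0,0],[0,0,-0.2,0,0],[0,0,-0.2,0,0]])

```text
clock: 5.32
position: [0.6089, -0.1966, 0.212]
tool_rot: [-0.001, 0.001, 1.0, 0.0]
force: [-0.3, 0.4, -3.4]
gripper_width: 0.21
finger_force: 49.9
```

```bash
python3 - <<'E'
from h import *
import json
p,Rm=tool();o=env.get_obs();print(p,o["force"],o["torque"],Rm.round(4).tolist())
for n in("top","scene","wrist"):
  m=env.camera_model(n);im=env.camera(n);cv2.imwrite(f"pics/{n}2.png",im[:,:,::-1])
c=np.zeros((600,800,3),np.uint8)
m=env.camera_model("top");g=p+[.0,0,.015];P=g+np.array([.09,0,-.002]);q=proj(m,P)[0];print("top pins pred",q, proj(m,P+[[0,.0265,0.005],[0,-.0265,0.005]]))
x,y=int(q[0])-40,int(q[1])-40;c[:320,:320]=cv2.resize(cv2.imread("pics/top2.png")[y:y+80,x:x+80],(320,320),interpolation=2);print(x,y)
m=env.camera_model("scene");q=proj(m,P)[0];x,y=int(q[0])-50,int(q[1])-40;print(x,y);c[:320,400:800]=cv2.resize(cv2.imread("pics/scene2.png")[y:y+80,x:x+100],(400,320),interpolation=2)
c[330:570,:320]=cv2.resize(cv2.imread("pics/wrist2.png"),(320,240))
cv2.imwrite("pics/c2.png",c)
plan(.648,.109,.3,-155.5)
E
```

```text
[ 0.60889254 -0.19662043  0.21201523] [-0.33203998  0.35962539 -3.3699921 ] [ 0.03698426  0.15048178 -0.00873553] [[-1.0, 0.002, -0.002], [0.002, 1.0, 0.0008], [0.002, 0.0008, -1.0]]
top pins pred [435.54704518 172.07598802] [[420.25451857 171.45903873]
 [452.22502145 170.78795729]]
395 132
399 176
shift [-0.1293  1.0185 -0.2964] roll -0.2735 pos [ 0.6082 -0.1963  0.2107] yaw 179.89
```

View pics/c2.png

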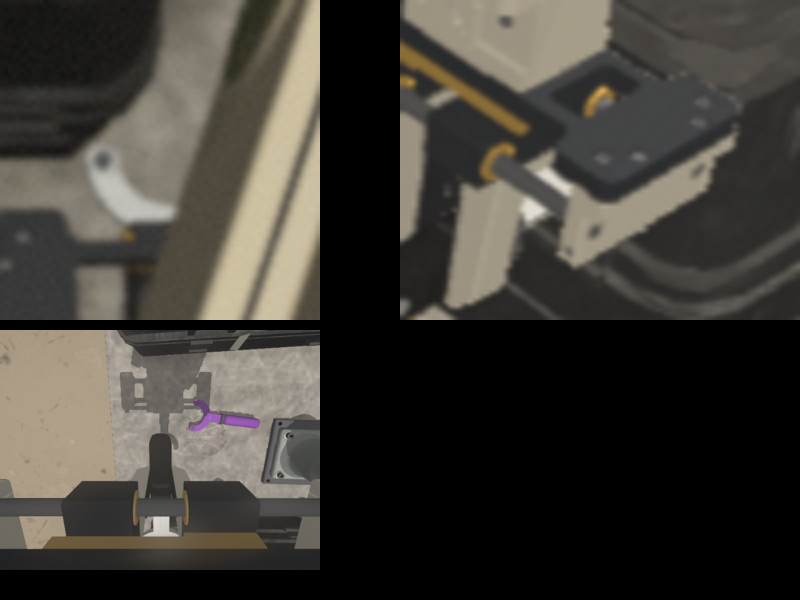

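The spanner is held and level, and its left pin stud at (420.5,172) is within 0.5 px of the prediction. Next is a closer look at the ring with the wrist camera.

>>> apply_moves(rows=[[-0.24,0.75,0.035,0,0],[-0.24,0.75,0.035,0,0],[-0.24,0.75,0.035,0,0],[-0.24,0.75,0.035,0,0],[-0.24,0.75,0.035,0,0]])

```text
clock: 5.88
position: [0.6717, 0.0026, 0.2022]
tool_rot: [-0.003, 0.001, 1.0, -0.0]
force: [-51.1, -16.2, 4.6]
gripper_width: 0.213
finger_force: 50.4
```

>>> apply_moves(rows=[[0,0.12,0,0,0],[0,0.12,0,0,0],[0,0.12,0,0,0],[0,0.12,0,0,0]])

```text
clock: 6.22
position: [0.6728, 0.0371, 0.203]
tool_rot: [-0.001, 0.001, 1.0, -0.0]
force: [0.1, -0.6, -2.1]
gripper_width: 0.211
finger_force: 50.0
```

```bash
python3 - <<'E'
from h import *
import json
m=env.camera_model("wrist");im=env.camera("wrist");m2=env.camera_model("wrist")
cv2.imwrite("pics/w3.png",im[:,:,::-1]);json.dump({k:np.array(v).tolist() for k,v in m.items()},open("w3.json","w"))
print(tool()[0],np.abs(np.array(m["cam_to_world"])-m2["cam_to_world"]).max())
q=proj(m,[.648,.109,.134])[0];print(q)
x,y=int(q[0])-75,max(0,int(q[1])-65);print(x,y);cv2.imwrite("pics/c3.png",cv2.resize(im[y:y+130,x:x+150,::-1],None,fx=4,fy=4,interpolation=2))
E
```

```text
[0.67302201 0.03629737 0.20344435] 0.0012881174579413377
[424.93020152 216.5243634 ]
349 151
```

View pics/c3.png

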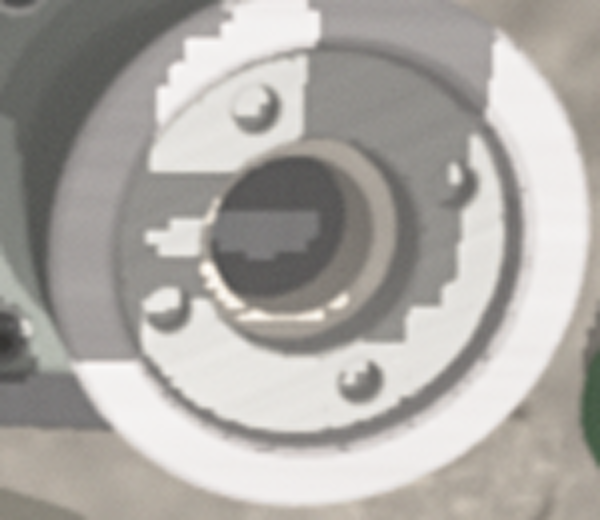

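The crop shows the ring with four holes at about (255,106), (459,182), (168,306), (360,379). A 51 N transient appeared in the last move, so I check whether the spanner slipped in the grip.

```bash
python3 - <<'E'
from h import *
import json
m=json.load(open("w3.json"))
H=[ray(m,(349+(x+.5)/4-.5,151+(y+.5)/4-.5),.134) for x,y in[(255,106),(459,182),(360,379),(168,306)]]
c=np.mean(H,0);print("ring",c)
for h in H:print(np.degrees(np.arctan2(*(h-c)[1::-1])),np.linalg.norm(h-c))
# rim outer ellipse: top image
a=cv2.imread("pics/wrist2.png");b=cv2.imread("pics/w3.png");print("wrist2 vs w3 views")
c=np.zeros((600,800,3),np.uint8)
c[:300,:400]=cv2.resize(a[170:470,220:420],(400,600))[:300] if 0 else cv2.resize(a[180:480,220:420],(400,300))
c[:300,400:]=cv2.resize(b[180:480,220:420],(400,300))
p,_=tool();t=env.camera("top");cv2.imwrite("pics/top3.png",t[:,:,::-1]);mt=env.camera_model("top")
q=proj(mt,p+[[.09,.0265,.0163],[.09,-.0265,.0163]]);print(q);x,y=int(q[:,0].mean())-65,int(q[:,1].mean())-40;print(x,y)
c[300:,:780]=cv2.resize(t[y:y+75,x:x+195,::-1],(780,300),interpolation=2)
cv2.imwrite("pics/c4.png",c)
E
```

```text
ring [0.6447821  0.10963404 0.134     ]
-154.83382751693208 0.02647531436937201
114.10866489750485 0.02701320717712966
24.009296723618885 0.02649154361299032
-65.93612422434143 0.026478644110037163
wrist2 vs w3 views
[[278.41661402 139.60732876]
 [310.03061698 138.99441123]]
229 99
```

View pics/c4.png

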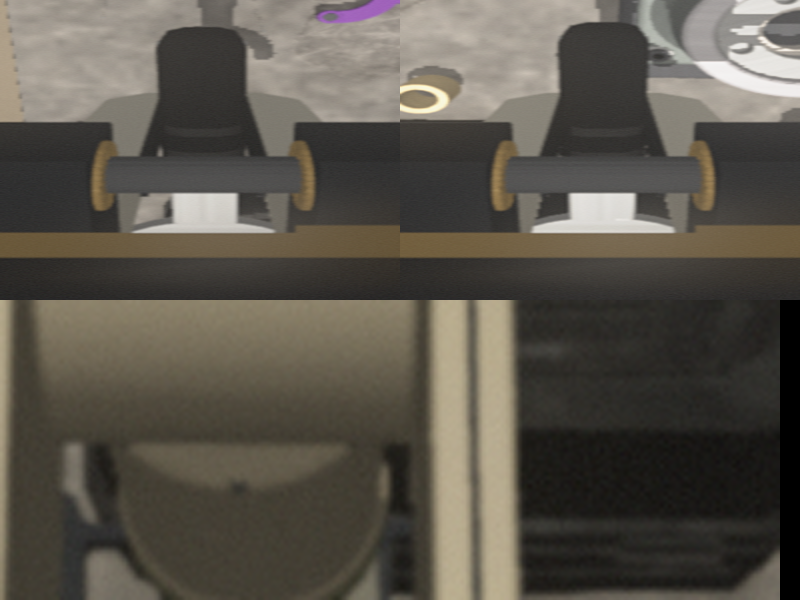

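The top view is blocked by the arm here. In the wrist view the handle's end moved up about 5 px (crop rows 27 to 22), so the spanner slid or pitched slightly. I measure this numerically.

```bash
python3 - <<'E'
from h import *
a=cv2.imread("pics/wrist2.png",0);b=cv2.imread("pics/w3.png",0)
for c in(305,320,335):
    for n,i in(("a",a),("b",b)):print(c,n,"end",i[198:216,c].tolist())
for c in(292,296,344,348):
    for n,i in(("a",a),("b",b)):print(c,n,"yoke",i[376:414:1,c].tolist())
for r in(382,395):
    for n,i in(("a",a),("b",b)):print(r,n,"neck",i[r,298:346].tolist())
r=215
for n,i in(("a",a),("b",b)):print(n,"hand",i[r,292:306].tolist(),i[r,336:350].tolist())
E
```

```text
305 a end [141, 139, 140, 142, 142, 139, 141, 140, 142, 143, 137, 117, 78, 54, 54, 55, 56, 56]
305 b end [158, 160, 160, 162, 163, 163, 151, 114, 85, 67, 55, 55, 56, 54, 52, 61, 63, 61]
320 a end [127, 126, 127, 125, 129, 132, 134, 126, 98, 63, 55, 52, 53, 55, 56, 54, 54, 53]
320 b end [120, 121, 124, 112, 77, 53, 54, 55, 57, 56, 57, 57, 57, 57, 62, 59, 58, 58]
335 a end [99, 100, 101, 101, 99, 99, 99, 99, 96, 94, 87, 73, 56, 53, 53, 54, 54, 55]
335 b end [83, 86, 84, 84, 86, 81, 72, 57, 58, 56, 56, 56, 57, 57, 57, 58, 59, 59]
292 a yoke [94, 140, 148, 148, 150, 154, 148, 149, 149, 149, 153, 156, 158, 160, 162, 164, 162, 159, 156, 156, 152, 154, 148, 148, 147, 138, 119, 103, 98, 101, 98, 111, 151, 191, 199, 197, 178, 118]
292 b yoke [56, 50, 53, 55, 54, 52, 54, 55, 55, 57, 57, 54, 57, 58, 58, 58, 58, 59, 58, 57, 71, 92, 109, 111, 110, 109, 123, 167, 210, 215, 213, 211, 210, 212, 215, 219, 194, 125]
296 a yoke [151, 153, 152, 150, 149, 148, 147, 147, 147, 147, 149, 154, 153, 152, 152, 150, 149, 150, 150, 151, 147, 148, 146, 136, 117, 102, 98, 99, 101, 112, 153, 195, 202, 198, 197, 196
[... 1459 characters left out ...]
, 207, 207, 210, 212, 209, 208, 210, 206, 206, 207, 206, 199, 199, 202, 205, 207, 208, 207, 205, 203, 202, 200, 202, 202, 202, 206, 203, 203, 192, 155, 99, 82, 83, 89, 89, 91, 91]
395 b neck [110, 108, 110, 113, 111, 111, 131, 176, 212, 219, 219, 220, 221, 221, 220, 220, 219, 218, 219, 218, 216, 216, 215, 215, 219, 219, 219, 219, 216, 216, 215, 215, 217, 217, 217, 217, 218, 214, 184, 142, 117, 112, 115, 115, 112, 111, 105, 91]
a hand [146, 146, 143, 139, 137, 137, 139, 140, 135, 114, 76, 57, 55, 56] [55, 53, 57, 71, 92, 97, 99, 99, 99, 96, 98, 97, 97, 104]
b hand [159, 158, 158, 158, 159, 161, 164, 161, 136, 90, 60, 59, 61, 61] [58, 61, 56, 57, 55, 72, 125, 169, 176, 182, 184, 185, 180, 172]
```

Result: the spanner slid back about 2 mm in the grip with almost no pitch (0.01 rad). That gives pins about 88 mm ahead of the TCP and the ring at (0.6475, 0.1095), holes at 24.4°. I move over the ring.

```bash
python3 - <<'E'
from h import *
plan(.5674,.0731,.2,-155.6)
E
```

```text
shift [0.3529 0.1229 0.0131] roll -0.2732 pos [0.6732 0.0359 0.2038] yaw 179.81
```

>>> apply_moves(rows=[[0.09,0.03,0.005,-0.06,0],[0.18,0.06,0.01,-0.12,0],[0.26,0.09,0.013,-0.19,0],[0.32,0.11,0.013,-0.25,0],[0.353,0.123,0.013,-0.273,0]])

```text
clock: 6.73
position: [0.5658, 0.0734, 0.2005]
tool_rot: [-0.0, -0.214, 0.977, 0.0]
force: [-0.3, -0.1, -3.2]
gripper_width: 0.213
finger_force: 50.0
```

>>> apply_moves(rows=[[0,0,0.05,0,0],[0,0,0.08,0,0],[0,0,0.1,0,0],[0,0,0.1,0,0],[0,0,0.1,0,0]])

```text
clock: 7.15
position: [0.5675, 0.0737, 0.1701]
tool_rot: [-0.001, -0.211, 0.977, 0.0]
force: [-0.6, -0.1, -2.3]
gripper_width: 0.211
finger_force: 50.0
```

```bash
python3 - <<'E'
from h import *
plan(.5674,.0731,.16,-155.6)
p,Rm=tool();o=env.get_obs();print(Rm.round(4).tolist(),np.round(o["force"],2),np.round(o["torque"],3))
c=np.zeros((600,800,3),np.uint8)
pin=p+(Rm@np.array([[-.088,.0265,.0037],[-.088,-.0265,.0037]]).T).T;print(pin)
for k,(n,s) in enumerate((("top",50),("scene",50))):
  m=env.camera_model(n);im=env.camera(n);cv2.imwrite(f"pics/{n}5.png",im[:,:,::-1]);q=proj(m,[.6475,.1095,.14])[0].astype(int);x,y=q-s;print(n,x,y)
  print("tips",proj(m,pin),"studs",proj(m,pin+[0,0,.02]))
  c[:400,400*k:400*k+400]=cv2.resize(im[y:y+100,x:x+100,::-1],(400,400),interpolation=2)
cv2.imwrite("pics/c5.png",c[:400])
E
```

```text
shift [ 0.001  -0.0015  0.0336] roll -0.0002 pos [0.5675 0.0737 0.1701] yaw -155.62
[[-0.9108, -0.4128, -0.0013], [-0.4128, 0.9108, -0.0001], [0.0013, 0.0005, -1.0]] [-0.61 -0.08 -2.28] [ 0.011  0.075 -0.042]
[[0.63671167 0.1341193  0.16629075]
 [0.65859231 0.08584678 0.16626491]]
top 205 168
tips [[239.92625365 221.22704457]
 [267.75735507 208.31163356]] studs [[238.41646677 218.58508969]
 [266.85787625 205.40525361]]
scene 261 134
tips [[300.01404985 170.2926101 ]
 [323.4263231  177.27750955]] studs [[299.82134984 161.95660553]
 [323.50569673 168.88881226]]
```

View pics/c5.png

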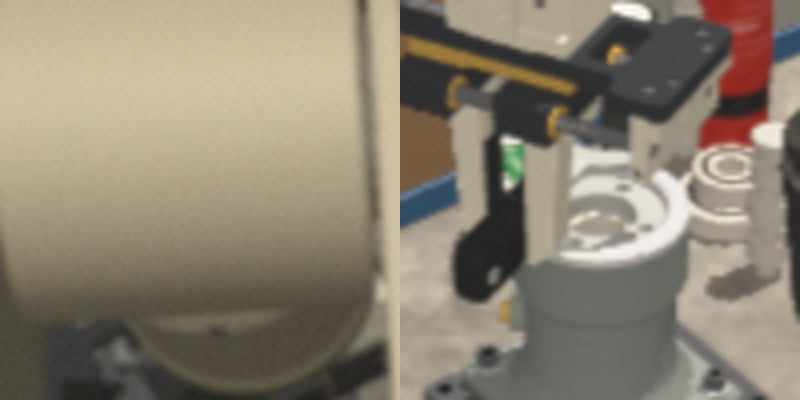

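Both outside views hide the pins behind the gripper, so I lower slowly and rely on force.

>>> apply_moves(rows=[[0.001,-0.001,0.03,0,0],[0.001,-0.001,0.06,0,0],[0.001,-0.001,0.09,0,0],[0.001,-0.001,0.093,0,0],[0.001,-0.001,0.093,0,0]])

```text
clock: 7.67
position: [0.5664, 0.074, 0.1411]
tool_rot: [-0.001, -0.212, 0.977, 0.0]
force: [0.1, 0.0, -2.4]
gripper_width: 0.214
finger_force: 50.0
```

>>> apply_moves(rows=[[0,0,0.003,0,0],[0,0,0.006,0,0],[0,0,0.01,0,0],[0,0,0.013,0,0],[0,0,0.013,0,0]])

```text
clock: 8.08
position: [0.5675, 0.0739, 0.1389]
tool_rot: [0.0, -0.212, 0.977, -0.0]
force: [0.8, -0.0, -2.8]
gripper_width: 0.209
finger_force: 50.0
```

>>> apply_moves(rows=[[0,0,0.003,0,0],[0,0,0.005,0,0],[0,0,0.006,0,0],[0,0,0.007,0,0],[0,0,0.007,0,0]])

```text
clock: 8.5
position: [0.5674, 0.0739, 0.1367]
tool_rot: [-0.0, -0.212, 0.977, -0.0]
force: [-0.3, -0.7, -3.3]
gripper_width: 0.21
finger_force: 50.0
```

>>> apply_moves(rows=[[0,0,0.003,0,0],[0,0,0.005,0,0],[0,0,0.006,0,0],[0,0,0.007,0,0],[0,0,0.007,0,0]])

```text
clock: 8.92
position: [0.5674, 0.074, 0.1346]
tool_rot: [-0.0, -0.212, 0.977, 0.0]
force: [-0.1, 1.0, -2.3]
gripper_width: 0.211
finger_force: 50.0
```

>>> apply_moves(rows=[[0,0,0.002,0,0],[0,0,0.003,0,0],[0,0,0.004,0,0],[0,0,0.004,0,0]])

```text
clock: 9.25
position: [0.5674, 0.074, 0.1334]
tool_rot: [-0.0, -0.212, 0.977, 0.0]
force: [-0.2, 0.4, -2.0]
gripper_width: 0.212
finger_force: 50.0
```

```bash
python3 - <<'E'
from h import *
o=env.get_obs();print(o["position"],np.round(o["force"],2),np.round(o["torque"],3))
E
```

```text
[0.56744962 0.07396311 0.13339753] [-0.21  0.37 -1.95] [0.063 0.073 0.071]
```

>>> apply_moves(rows=[[0,0,0.002,0,0],[0,0,0.004,0,0],[0,0,0.005,0,0],[0,0,0.006,0,0],[0,0,0.006,0,0]])

```text
clock: 9.67
position: [0.5674, 0.0739, 0.1316]
tool_rot: [-0.0, -0.212, 0.977, 0.0]
force: [-0.2, -0.1, -2.4]
gripper_width: 0.209
finger_force: 50.0
```

>>> apply_moves(rows=[[0,0,0.001,0,0],[0,0,0.002,0,0],[0,0,0.003,0,0],[0,0,0.004,0,0],[0,0,0.004,0,0]])

```text
clock: 10.08
position: [0.5674, 0.0739, 0.1304]
tool_rot: [-0.0, -0.212, 0.977, 0.0]
force: [-0.5, 0.9, -2.5]
gripper_width: 0.213
finger_force: 50.0
```

```bash
python3 - <<'E'
from h import *
o=env.get_obs();print(o["position"],np.round(o["force"],2),np.round(o["torque"],3))
E
```

```text
[0.56743551 0.07393858 0.13039059] [-0.48  0.93 -2.53] [0.105 0.036 0.035]
```

The pins went about 7.5 mm below the ring face with no contact force, so they are in the holes. Now I turn clockwise on the arc. The first 0.36 rad is safe because the stop cannot come before 0.39.

>>> apply_moves(rows=[[-0.0002,0.0106,0,0.0229,0],[-0.0008,0.0211,0,0.0458,0],[-0.0017,0.0316,0,0.0688,0],[-0.003,0.0421,0,0.0917,0],[-0.0047,0.0525,0,0.1146,0]])

```text
clock: 10.5
position: [0.562, 0.0889, 0.1304]
tool_rot: [-0.0, -0.122, 0.992, -0.0]
force: [-0.6, -0.1, -3.2]
gripper_width: 0.209
finger_force: 50.0
```

```bash
cat >> h.py <<'E'
def stat(n=5,c=None):
    F=[];Q=[]
    for i in range(n):
        o=env.get_obs();F.append(o["force"]);Q.append(o["torque"])
        p,Rm=tool()
        if i<n-1: env.camera("wrist")
    f=Rm.T@np.mean(F,0);q=Rm.T@np.mean(Q,0);y=np.degrees(np.arctan2(Rm[1,0],Rm[0,0]))
    ax=p+Rm@[-.088,0,0]
    print("t",round(o["clock"],2),"pos",p.round(4),"yaw",round(y,2),"turned",round(np.radians((-155.6-y+180)%360-180),4),"F tool",f.round(2),"T tool",q.round(3),"axis",ax[:2].round(4))
E
python3 -c "
from h import *
stat()"
```

```text
t 10.7 pos [0.5621 0.0888 0.1304] yaw -165.77 turned 0.1776 F tool [ 1.22 -0.19  3.05] T tool [-0.064  0.286 -0.064] axis [0.6474 0.1104]
```

>>> apply_moves(rows=[[-0.0002,0.0106,0,0.0229,0],[-0.0008,0.0211,0,0.0458,0],[-0.0017,0.0316,0,0.0688,0],[-0.003,0.0421,0,0.0917,0],[-0.0047,0.0525,0,0.1146,0]])

```text
clock: 11.12
position: [0.5595, 0.1043, 0.1303]
tool_rot: [-0.0, -0.033, 0.999, -0.0]
force: [-1.6, -1.0, -2.4]
gripper_width: 0.212
finger_force: 50.0
```

```bash
python3 -c "
from h import *
stat()"
```

```text
t 11.32 pos [0.5596 0.1042 0.1303] yaw -176.07 turned 0.3572 F tool [ 1.73 -0.41  2.53] T tool [ 0.046  0.435 -0.058] axis [0.6474 0.1103]
```

>>> apply_moves(rows=[[0,0.0026,0,0.0057,0],[0,0.0053,0,0.0115,0],[0,0.0053,0,0.0115,0]])

```text
clock: 11.57
position: [0.5595, 0.106, 0.1304]
tool_rot: [-0.0, -0.024, 1.0, -0.0]
force: [-2.7, -1.4, -2.6]
gripper_width: 0.211
finger_force: 50.0
```

```bash
sed -i 's/    print("t",round/    print("TORQUE",round(.088*f[1]+q[2],3),"t",round/' h.py; python3 -c "
from h import *
stat(4)"
```

```text
TORQUE -0.147 t 11.72 pos [0.5595 0.106  0.1304] yaw -177.19 turned 0.3769 F tool [ 3.   -0.65  2.78] T tool [ 0.07   0.633 -0.09 ] axis [0.6474 0.1103]
```

>>> apply_moves(rows=[[0.001,0.0026,0,0.0057,0],[0.002,0.0053,0,0.0115,0],[0.002,0.0053,0,0.0115,0]])

```text
clock: 11.97
position: [0.5593, 0.1077, 0.1305]
tool_rot: [0.0, -0.015, 1.0, -0.0]
force: [0.6, -0.7, -4.0]
gripper_width: 0.212
finger_force: 50.0
```

```bash
python3 -c "
from h import *
stat(4)"
```

```text
TORQUE -0.099 t 12.12 pos [0.5592 0.1076 0.1305] yaw -178.24 turned 0.3951 F tool [-0.57 -0.84  4.71] T tool [ 0.13   0.155 -0.026] axis [0.6472 0.1103]
```

>>> apply_moves(rows=[[0,0.0026,0,0.0057,0],[0,0.0053,0,0.0115,0],[0,0.0053,0,0.0115,0]])

```text
clock: 12.37
position: [0.5591, 0.1093, 0.1305]
tool_rot: [0.0, -0.006, 1.0, -0.0]
force: [1.3, -1.1, -5.9]
gripper_width: 0.211
finger_force: 50.0
```

```bash
python3 -c "
from h import *
stat(3)"
```

```text
TORQUE -0.06 t 12.47 pos [0.5591 0.1092 0.1305] yaw -179.28 turned 0.4132 F tool [-1.62 -0.47  5.  ] T tool [ 0.165  0.008 -0.019] axis [0.6471 0.1103]
```

>>> apply_moves(rows=[[-0.0005,0.0028,0,0.0062,0],[-0.001,0.0057,0,0.0124,0],[-0.001,0.0057,0,0.0124,0]])

```text
clock: 12.72
position: [0.5592, 0.1111, 0.1305]
tool_rot: [-0.0, 0.004, 1.0, 0.0]
force: [0.6, -1.2, -3.4]
gripper_width: 0.209
finger_force: 50.0
```

```bash
python3 -c "
from h import *
stat(3)"
```

```text
TORQUE -0.12 t 12.82 pos [0.5592 0.111  0.1305] yaw 179.61 turned 0.4326 F tool [-0.13 -1.04  3.66] T tool [ 0.16   0.147 -0.029] axis [0.6472 0.1104]
```

>>> apply_moves(rows=[[0,0.0028,0,0.0062,0],[0,0.0057,0,0.0124,0],[0,0.0057,0,0.0124,0]])

```text
clock: 13.07
position: [0.5592, 0.1128, 0.1305]
tool_rot: [0.0, 0.014, 1.0, 0.0]
force: [0.9, -2.2, -3.8]
gripper_width: 0.213
finger_force: 50.0
```

```bash
python3 -c "
from h import *
stat(3)"
```

```text
TORQUE -0.124 t 13.17 pos [0.5592 0.1127 0.1305] yaw 178.49 turned 0.4521 F tool [-0.77 -1.52  3.57] T tool [0.166 0.178 0.01 ] axis [0.6472 0.1104]
```

>>> apply_moves(rows=[[0,0.0028,0,0.0062,0],[-0.0004,0.0057,0,0.0124,0],[-0.0004,0.0057,0,0.0124,0]])

```text
clock: 13.42
position: [0.5593, 0.1145, 0.1305]
tool_rot: [-0.0, 0.023, 1.0, 0.0]
force: [-0.0, -1.5, -2.8]
gripper_width: 0.214
finger_force: 50.0
```

```bash
python3 -c "
from h import *
stat(3)"
```

```text
TORQUE -0.107 t 13.52 pos [0.5593 0.1144 0.1305] yaw 177.38 turned 0.4716 F tool [ 0.61 -1.11  2.72] T tool [ 0.201  0.252 -0.009] axis [0.6473 0.1103]
```

>>> apply_moves(rows=[[0,0.0028,0,0.0062,0],[-0.0001,0.0057,0,0.0124,0],[-0.0001,0.0057,0,0.0124,0]])

```text
clock: 13.77
position: [0.5594, 0.1161, 0.1305]
tool_rot: [-0.0, 0.033, 0.999, -0.0]
force: [-0.1, -1.6, -2.8]
gripper_width: 0.208
finger_force: 50.0
```

```bash
python3 -c "
from h import *
stat(3)"
```

```text
TORQUE -0.11 t 13.87 pos [0.5595 0.1161 0.1305] yaw 176.26 turned 0.4911 F tool [ 0.65 -1.3   2.82] T tool [0.242 0.254 0.004] axis [0.6473 0.1104]
```

>>> apply_moves(rows=[[0,0.0028,0,0.0062,0],[-0.0001,0.0057,0,0.0124,0],[-0.0001,0.0057,0,0.0124,0]])

```text
clock: 14.12
position: [0.5596, 0.1179, 0.1305]
tool_rot: [-0.0, 0.043, 0.999, -0.0]
force: [-1.8, -1.1, -3.3]
gripper_width: 0.212
finger_force: 50.0
```

```bash
python3 -c "
from h import *
stat(3)"
```

```text
TORQUE -0.101 t 14.22 pos [0.5596 0.1178 0.1305] yaw 175.14 turned 0.5106 F tool [ 1.61 -1.31  3.25] T tool [0.237 0.341 0.014] axis [0.6473 0.1103]
```

>>> apply_moves(rows=[[0.0005,0.0028,0,0.0062,0],[0.0007,0.0057,0,0.0124,0],[0.0007,0.0057,0,0.0124,0]])

```text
clock: 14.47
position: [0.5597, 0.1195, 0.1305]
tool_rot: [0.0, 0.053, 0.999, -0.0]
force: [0.1, -2.0, -4.0]
gripper_width: 0.213
finger_force: 50.0
```

```bash
python3 -c "
from h import *
stat(3)"
```

```text
TORQUE -0.194 t 14.57 pos [0.5597 0.1194 0.1305] yaw 174.03 turned 0.5301 F tool [-0.38 -1.89  3.34] T tool [ 0.369  0.141 -0.027] axis [0.6472 0.1102]
```

>>> apply_moves(rows=[[0,0.0026,0,0.0057,0],[-0.0001,0.0053,0,0.0115,0],[-0.0001,0.0053,0,0.0115,0]])

```text
clock: 14.82
position: [0.5598, 0.1211, 0.1305]
tool_rot: [0.0, 0.062, 0.998, -0.0]
force: [-0.6, -2.6, -3.1]
gripper_width: 0.212
finger_force: 50.0
```

```bash
python3 -c "
from h import *
stat(3)"
```

```text
TORQUE -0.273 t 14.92 pos [0.5598 0.121  0.1305] yaw 172.99 turned 0.5482 F tool [-0.47 -2.39  3.6 ] T tool [ 0.409  0.106 -0.064] axis [0.6472 0.1103]
```

>>> apply_moves(rows=[[0,0.0022,0,0.005,0],[-0.0001,0.0045,0,0.01,0],[-0.0001,0.0045,0,0.01,0]])

```text
clock: 15.17
position: [0.56, 0.1225, 0.1305]
tool_rot: [0.0, 0.069, 0.998, -0.0]
force: [0.8, -3.2, -3.0]
gripper_width: 0.213
finger_force: 50.0
```

```bash
python3 -c "
from h import *
stat(3)"
```

```text
TORQUE -0.248 t 15.27 pos [0.56   0.1224 0.1305] yaw 172.09 turned 0.5639 F tool [-1.29 -2.91  3.4 ] T tool [0.39  0.065 0.008] axis [0.6472 0.1103]
```

>>> apply_moves(rows=[[-0.0002,0.0035,0,0.0076,0],[-0.0005,0.007,0,0.0153,0],[-0.0005,0.007,0,0.0153,0]])

```text
clock: 15.52
position: [0.5604, 0.1246, 0.1305]
tool_rot: [-0.0, 0.082, 0.997, 0.0]
force: [-1.2, -3.0, -3.0]
gripper_width: 0.211
finger_force: 50.0
```

```bash
python3 -c "
from h import *
stat(3)"
```

```text
TORQUE -0.247 t 15.62 pos [0.5604 0.1245 0.1305] yaw 170.72 turned 0.5879 F tool [ 0.49 -2.89  3.26] T tool [0.45  0.142 0.007] axis [0.6472 0.1103]
```

>>> apply_moves(rows=[[0,0.0035,0,0.0076,0],[-0.0001,0.007,0,0.0153,0],[-0.0001,0.007,0,0.0153,0]])

```text
clock: 15.87
position: [0.5608, 0.1267, 0.1305]
tool_rot: [-0.0, 0.093, 0.996, 0.0]
force: [-1.1, -2.0, -3.6]
gripper_width: 0.21
finger_force: 50.0
```

```bash
python3 -c "
from h import *
stat(3)"
```

```text
TORQUE -0.2 t 15.97 pos [0.5608 0.1266 0.1305] yaw 169.34 turned 0.6119 F tool [ 0.42 -2.43  3.69] T tool [0.47  0.14  0.014] axis [0.6472 0.1103]
```

>>> apply_moves(rows=[[0,0.0035,0,0.0076,0],[-0.0001,0.007,0,0.0153,0],[-0.0001,0.007,0,0.0153,0]])

```text
clock: 16.22
position: [0.5612, 0.1287, 0.1305]
tool_rot: [-0.0, 0.105, 0.994, 0.0]
force: [0.2, -2.5, -3.9]
gripper_width: 0.208
finger_force: 50.0
```

```bash
python3 -c "
from h import *
stat(3)"
```

```text
TORQUE -0.26 t 16.32 pos [0.5612 0.1286 0.1305] yaw 167.96 turned 0.6359 F tool [-0.31 -3.29  3.55] T tool [0.5   0.193 0.03 ] axis [0.6472 0.1103]
```

>>> apply_moves(rows=[[0,0.0035,0,0.0076,0],[-0.0001,0.007,0,0.0153,0],[-0.0001,0.007,0,0.0153,0]])

```text
clock: 16.57
position: [0.5616, 0.1307, 0.1304]
tool_rot: [-0.0, 0.117, 0.993, -0.0]
force: [-0.7, -2.8, -3.4]
gripper_width: 0.21
finger_force: 50.0
```

```bash
python3 -c "
from h import *
stat(3)"
```

```text
TORQUE -0.243 t 16.67 pos [0.5616 0.1307 0.1304] yaw 166.59 turned 0.6599 F tool [ 0.21 -3.07  3.56] T tool [0.541 0.221 0.027] axis [0.6472 0.1103]
```

>>> apply_moves(rows=[[0,0.0035,0,0.0076,0],[-0.0001,0.007,0,0.0153,0],[-0.0001,0.007,0,0.0153,0]])

```text
clock: 16.92
position: [0.5622, 0.1328, 0.1304]
tool_rot: [-0.0, 0.129, 0.992, -0.0]
force: [-0.9, -2.9, -2.5]
gripper_width: 0.213
finger_force: 50.0
```

```bash
python3 -c "
from h import *
stat(3)"
```

```text
TORQUE -0.188 t 17.02 pos [0.5622 0.1327 0.1305] yaw 165.21 turned 0.684 F tool [ 0.55 -2.63  3.02] T tool [0.523 0.231 0.043] axis [0.6473 0.1102]
```

>>> apply_moves(rows=[[0,0.0035,0,0.0076,0],[-0.0001,0.007,0,0.0153,0],[-0.0001,0.007,0,0.0153,0]])

```text
clock: 17.27
position: [0.5627, 0.1348, 0.1305]
tool_rot: [-0.0, 0.141, 0.99, 0.0]
force: [-0.9, -2.9, -3.6]
gripper_width: 0.213
finger_force: 50.0
```

```bash
python3 -c "
from h import *
stat(3)"
```

```text
TORQUE -0.25 t 17.37 pos [0.5627 0.1347 0.1305] yaw 163.83 turned 0.708 F tool [ 0.05 -3.21  3.09] T tool [0.549 0.23  0.032] axis [0.6472 0.1102]
```

>>> apply_moves(rows=[[0,0.0035,0,0.0076,0],[-0.0001,0.007,0,0.0153,0],[-0.0001,0.007,0,0.0153,0]])

```text
clock: 17.62
position: [0.5634, 0.1369, 0.1305]
tool_rot: [-0.0, 0.153, 0.988, 0.0]
force: [-0.9, -2.4, -3.2]
gripper_width: 0.213
finger_force: 50.0
```

```bash
python3 -c "
from h import *
stat(3)"
```

```text
TORQUE -0.154 t 17.72 pos [0.5633 0.1367 0.1305] yaw 162.46 turned 0.732 F tool [ 0.2  -2.66  3.71] T tool [0.59 0.25 0.08] axis [0.6472 0.1102]
```

>>> apply_moves(rows=[[0,0.0035,0,0.0076,0],[-0.0001,0.007,0,0.0153,0],[-0.0001,0.007,0,0.0153,0]])

```text
clock: 17.97
position: [0.564, 0.1388, 0.1305]
tool_rot: [-0.0, 0.165, 0.986, 0.0]
force: [-0.8, -2.5, -4.0]
gripper_width: 0.213
finger_force: 50.0
```

```bash
python3 -c "
from h import *
stat(3)"
```

```text
TORQUE -0.135 t 18.07 pos [0.564  0.1387 0.1305] yaw 161.08 turned 0.7561 F tool [-0.31 -2.53  3.08] T tool [0.596 0.233 0.088] axis [0.6472 0.1102]
```

>>> apply_moves(rows=[[0,0.0035,0,0.0076,0],[-0.0001,0.007,0,0.0153,0],[-0.0001,0.007,0,0.0153,0]])

```text
clock: 18.32
position: [0.5648, 0.1408, 0.1305]
tool_rot: [0.0, 0.177, 0.984, 0.0]
force: [-1.6, -3.8, -3.0]
gripper_width: 0.209
finger_force: 50.0
```

```bash
python3 -c "
from h import *
stat(3)"
```

```text
TORQUE -0.226 t 18.42 pos [0.5647 0.1407 0.1304] yaw 159.7 turned 0.7801 F tool [ 0.58 -3.44  2.72] T tool [0.6   0.235 0.077] axis [0.6472 0.1102]
```

>>> apply_moves(rows=[[0,0.0035,0,0.0076,0],[-0.0001,0.007,0,0.0153,0],[-0.0001,0.007,0,0.0153,0]])

```text
clock: 18.67
position: [0.5654, 0.1424, 0.1304]
tool_rot: [-0.0, 0.189, 0.982, -0.0]
force: [-2.4, -4.7, -3.1]
gripper_width: 0.213
finger_force: 50.0
```

```bash
python3 -c "
from h import *
stat(3)"
```

```text
TORQUE -0.634 t 18.77 pos [0.5653 0.1424 0.1304] yaw 158.3 turned 0.8047 F tool [ 0.08 -5.22  2.69] T tool [ 0.978  0.251 -0.175] axis [0.6471 0.1098]
```

The torque climbed to about 0.63 N m, so the stop is reached. I nip up slightly and hold.

>>> apply_moves(rows=[[0,0.0005,0,0.001,0],[0,0.0008,0,0.0018,0],[0,0.0008,0,0.0018,0],[0,0.0008,0,0.0018,0],[0,0.0008,0,0.0018,0]])

```text
clock: 19.18
position: [0.5654, 0.1425, 0.1304]
tool_rot: [-0.0, 0.19, 0.982, -0.0]
force: [-2.9, -5.4, -2.0]
gripper_width: 0.21
finger_force: 50.0
```

```bash
python3 -c "
from h import *
stat(8)"
```

```text
TORQUE -0.723 t 19.53 pos [0.5654 0.1425 0.1304] yaw 158.13 turned 0.8075 F tool [ 0.7  -5.78  2.24] T tool [ 1.013  0.23  -0.215] axis [0.6471 0.1097]
```

Held about 0.72 N m for 0.8 s. Now I back off within the pin clearance to unload.

>>> apply_moves(rows=[[0,-0.003,0,-0.0065,0],[0,-0.006,0,-0.013,0],[0,-0.0095,0,-0.0205,0],[0,-0.0095,0,-0.0205,0]])

```text
clock: 19.87
position: [0.5647, 0.1405, 0.1306]
tool_rot: [0.0, 0.173, 0.985, 0.0]
force: [-0.8, -1.5, -4.0]
gripper_width: 0.211
finger_force: 50.0
```

```bash
python3 -c "
from h import *
stat(6)"
```

```text
TORQUE -0.052 t 20.12 pos [0.5646 0.1405 0.1306] yaw 160.0 turned 0.7748 F tool [ 0.44 -1.25  3.77] T tool [0.225 0.261 0.059] axis [0.6473 0.1104]
```

>>> apply_moves(rows=[[0,-0.002,0,-0.005,0],[0,-0.002,-0.008,-0.005,0],[0,-0.002,-0.016,-0.005,0],[0,-0.002,-0.024,-0.005,0],[0,-0.002,-0.024,-0.005,0]])

```text
clock: 20.53
position: [0.565, 0.1398, 0.1388]
tool_rot: [0.001, 0.17, 0.985, 0.0]
force: [0.9, 0.4, -2.3]
gripper_width: 0.208
finger_force: 50.0
```

>>> apply_moves(rows=[[0,0,-0.02,0,0],[0,0,-0.06,0,0],[0,0,-0.12,0,0],[0,0,-0.2,0,0],[0,0,-0.24,0,0]])

```text
clock: 20.95
position: [0.5656, 0.1398, 0.2138]
tool_rot: [0.002, 0.17, 0.985, 0.001]
force: [0.6, 0.0, -1.5]
gripper_width: 0.214
finger_force: 50.0
```

```bash
python3 -c "
from h import *
stat(4);plan(.60,-.19,.22,180)"
```

```text
TORQUE 0.031 t 21.1 pos [0.5655 0.1398 0.2115] yaw 160.45 turned 0.767 F tool [-0.46  0.71  1.96] T tool [ 0.014  0.098 -0.032] axis [0.6484 0.1104]
shift [-0.4764 -0.9975 -0.0284] roll -0.2172 pos [0.5655 0.1398 0.2115] yaw 160.45
```

>>> apply_moves(rows=[[-0.05,-0.102,0,0,0],[-0.1,-0.204,0,0,0],[-0.15,-0.306,0,0,0],[-0.2,-0.408,0,0,0],[-0.25,-0.51,0,0,0]])

```text
clock: 21.52
position: [0.5828, -0.031, 0.2077]
tool_rot: [-0.001, 0.17, 0.986, -0.0]
force: [1.0, -0.3, -2.3]
gripper_width: 0.216
finger_force: 50.0
```

>>> apply_moves(rows=[[-0.05,-0.102,0,-0.044,0],[-0.1,-0.204,0,-0.088,0],[-0.15,-0.306,0,-0.132,0],[-0.2,-0.408,0,-0.176,0],[-0.25,-0.51,0,-0.217,0]])

```text
clock: 21.93
position: [0.6023, -0.2003, 0.2075]
tool_rot: [-0.001, -0.002, 1.0, 0.001]
force: [0.4, 0.6, -2.6]
gripper_width: 0.211
finger_force: 50.0
```

```bash
python3 -c "
from h import *
stat(4);plan(.605,-.20,.006,180)"
```

```text
TORQUE -0.02 t 22.08 pos [ 0.6021 -0.2013  0.2072] yaw 179.78 turned 0.4297 F tool [ 1.3  -0.22  2.99] T tool [ 0.008  0.2   -0.   ] axis [ 0.6901 -0.2016]
shift [-0.0117  0.0037  0.6707] roll -0.0025 pos [ 0.6021 -0.2013  0.2072] yaw 179.78
```

>>> apply_moves(rows=[[0,0,0.13,0,0],[0,0,0.26,0,0],[0,0,0.39,0,0],[0,0,0.5,0,0],[0,0,0.58,0,0]])

```text
clock: 22.5
position: [0.6002, -0.1963, 0.0302]
tool_rot: [-0.003, 0.0, 1.0, 0.001]
force: [-0.4, 0.6, -3.6]
gripper_width: 0.209
finger_force: 50.0
```

>>> apply_moves(rows=[[0,0,0.03,0,0],[0,0,0.05,0,0],[0,0,0.07,0,0],[0,0,0.07,0,0]])

```text
clock: 22.83
position: [0.6039, -0.1987, 0.0151]
tool_rot: [0.0, 0.0, 1.0, -0.0]
force: [-0.3, 0.5, -2.8]
gripper_width: 0.215
finger_force: 50.0
```

```bash
python3 -c "
from h import *
stat(4)"
```

```text
TORQUE -0.019 t 22.98 pos [ 0.6047 -0.1994  0.0167] yaw 179.99 turned 0.4261 F tool [ 0.15 -0.26  2.48] T tool [-0.022  0.14   0.004] axis [ 0.6927 -0.1994]
```

>>> apply_moves(rows=[[0,0,0.01,0,0],[0,0,0.02,0,0],[0,0,0.03,0,0],[0,0,0.036,0,0],[0,0,0.036,0,0]])

```text
clock: 23.4
position: [0.6033, -0.199, 0.0039]
tool_rot: [-0.0, 0.0, 1.0, -0.0]
force: [-0.4, 0.0, -2.2]
gripper_width: 0.209
finger_force: 50.0
```

>>> apply_moves(rows=[[0,0,0.002,0,0],[0,0,0.004,0,0],[0,0,0.005,0,0],[0,0,0.005,0,0]])

```text
clock: 23.73
position: [0.6033, -0.199, 0.0037]
tool_rot: [-0.0, 0.0, 1.0, -0.0]
force: [-7.0, 2.7, 9.9]
gripper_width: 0.213
finger_force: 50.0
```

```bash
python3 -c "
from h import *
stat(4)"
```

```text
TORQUE 0.145 t 23.88 pos [ 0.6034 -0.199   0.0037] yaw 179.99 turned 0.4261 F tool [ 6.75  2.04 -9.51] T tool [-0.451  1.106 -0.034] axis [ 0.6914 -0.199 ]
```

Resting on the bench. I release with a moderate opening and lift.

>>> apply_moves(rows=[[0,0,-0.002,0,0.3],[0,0,-0.002,0,0.5],[0,0,-0.002,0,0.6],[0,0,-0.002,0,0.6],[0,0,-0.002,0,0.6]])

```text
clock: 24.3
position: [0.6033, -0.1989, 0.0028]
tool_rot: [0.0, 0.0, 1.0, -0.0]
force: [0.1, -0.3, 0.2]
gripper_width: 0.517
finger_force: 0.0
```

>>> apply_moves(rows=[[0,0,-0.002,0,0.6],[0,0,-0.05,0,0.6],[0,0,-0.15,0,0.6],[0,0,-0.25,0,0.6],[0,0,-0.35,0,0.6]])

```text
clock: 24.72
position: [0.603, -0.1988, 0.11]
tool_rot: [-0.0, 0.0, 1.0, 0.0]
force: [0.4, -1.1, 0.6]
gripper_width: 0.598
finger_force: 0.0
```

>>> apply_moves(rows=[[0.1,0,-0.13,0,0.6],[0.2,0,-0.26,0,0.6],[0.3,0,-0.4,0,0.6],[0.3,0,-0.4,0,0.6],[0.3,0,-0.4,0,0.6]])

```text
clock: 25.13
position: [0.5139, -0.2003, 0.2361]
tool_rot: [0.004, 0.001, 1.0, -0.003]
force: [0.4, 0.1, 0.6]
gripper_width: 0.6
finger_force: 0.0
```

```bash
python3 - <<'E'
from h import *
stat(2)
c=np.zeros((500,800,3),np.uint8)
t=env.camera("top")[:,:,::-1];s=env.camera("scene")[:,:,::-1]
c[:,:400]=cv2.resize(t[155:305,340:460],(400,500),interpolation=2);c[:,400:]=cv2.resize(s[150:390,260:452],(400,500),interpolation=2)
cv2.imwrite("pics/c9.png",c)
E
```

```text
TORQUE 0.013 t 25.18 pos [ 0.5142 -0.1999  0.2332] yaw 179.94 turned 0.4269 F tool [-0.28  0.   -0.  ] T tool [-0.063 -0.024  0.013] axis [ 0.6022 -0.2   ]
```

View pics/c9.png

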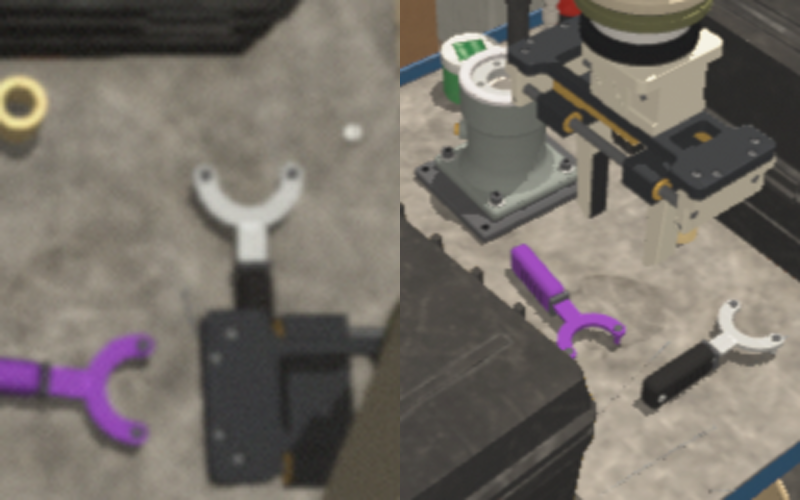

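The spanner lies level on its pins and handle, clear of the housing and the purple decoy, and the gripper is free. I hand the job in.

```bash
python3 -c "
from bench import env
print(env.close_job())"
```

```text
the job is handed in; nothing more can be done
None
```

I turned the ring clockwise to the stop, held about 0.72 N m for roughly 0.8 s, then laid the spanner pins down on the bench and let go. One brief 51 N wrist reading on the way there was an unidentified contact that slid the spanner about 2 mm in the grip. The job is handed in, but no verdict was returned.

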